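# Refit the guide rod of a tomato slicer

### The arm

A 6-joint arm with a two-finger parallel gripper is mounted at the origin on the work surface. World frame = base frame: x ahead of the robot, y to its left, z up, the work surface at z = 0. Lengths are in m, angles in rad, forces in N, time in s.
With the tool pointing down it reaches from about 0.3 to 0.875 m from the base axis. Payload 6.4 kg.
Tool frame: the origin (TCP) lies midway between the tips of the shut fingers; the grasp point (between the pads) lies 19 mm behind it (grasp_offset is the distance from the TCP to the grasp point, in m); z points along the fingers, y is the line along which they close (so a half turn about z gives the same grasp; the last joint's range is limited). The gripper opens to 85 mm and grips with 20 to 120 N. Pads are 22 mm wide; open, the fingers measure 114 mm over their backs; the gripper's body (76 mm by 85 mm) begins 54 mm behind the grasp point. The pads swing forward as they close: fully open they stand 13 mm farther back than shut.
Start: joints at [-1.4, 0.181, 1.607, -0, 1.354, -0.206], TCP at [0.212, -0.535, 0.231] pointing down, gripper open.
Joint ranges: [-2.99, 2.99], [-0.89, 2.07], [0.3, 2.58], [-1.14, 4.28], [0, 2.63], [-3.12, 3.12]. Speed limits (rad/s): [2.57, 2.57, 3.01, 3.14, 3.14, 3.14].

### API

Orientations are given as a unit quaternion [w, x, y, z].
In Python, from bench import * gives the robot as it stands. The module is installed in compiled form; this text tells all that it offers.
- The arm moves only by the tool servo_tool, never from a script. Its argument "commands" is text: rows parted by semicolons, each of 7 numbers parted by spaces: the turn, a rotation vector about the tool's x, y, z in rad, then the shift along the tool's x, y, z in mm, then the opening, from 0 (shut) to 1 (fully open). In form: wx wy wz dx dy dz claw; .... A call has 1 to 5 rows; each row shifts and turns the commanded pose from where the row before left it, along the tool's axes as they then stand; what a row does not reach is not made up. A row lasts 1/8 s, in which the tool goes at most 62.5 mm and 10.7 degrees, less where a joint would pass 70% of its speed; a pose out of reach is approached as far as the arm can. A call with a gripper value outside its range is refused whole. The fingers move at their own pace and stop on an object; the grip force is fixed at half the most. Time passes only in rows, so rows that do not move let the fingers close. It gives the time, the measured TCP pose, the force, the opening and the grip force at its end, in the units of the state.
- get_obs(): the state, without advancing time (a new reading comes with each control period).
- camera(name): name is "scene" or "side" or "wrist"; returns the picture (384x512x3 uint8, blue, green, red); there is no depth.
- calibration(name): a dict with "fx", "fy", "cx", "cy" (pixels), "k1" (the pictures are not rectified: a ray, as slopes to the right and down, at radius r is drawn at 1 + k1 r^2 times it, then the intrinsics apply), "R" (3x3) and "t" (3): a world point X has camera coordinates R X + t. Camera axes: x right, y down, z forward; pixel columns grow to the right and rows downward; lengths in m; the calibration is good to about 2 mm. A picture is of the moment at which its call begins: read the wrist's pose just before it. calibration takes no time and is no camera call; for the wrist camera it gives the pose at the moment of the call.
- hand_in(): hands the job in; it is judged then, once.
The state is a dict: "time_s": time; "q": joint angles; "dq": joint speeds; "joint_efforts": joint torques, N m; "eef_pos": TCP position; "eef_rot": TCP orientation; "wrist_force": force on the tool from outside, world axes, zero at the start; "torque": the same for the moment, N m; "opening": opening from 0.0 (shut) to 1.0 (fully open); "grasp_force": force on a finger pad.
Only numpy, scipy, OpenCV 4.12 (cv2) and the standard library are available. Lean on these libraries where they do the work, as an engineer would, in place of code of your own. Each camera call takes 0.05 s, during which the arm holds its last target. There are 200 camera calls.

### The job

The white tomato slicer needs its missing guide rod back: lift the red plug off the upper bushing and leave it in the grey parts tray, then take the rod out of the blue drying block by its yellow knob and thread it straight down from above through the upper and then the lower bushing, until its tip shows below the lower bushing but stays clear of the counter. Finish with the rod still in the gripper, held steady and upright there without jamming it against the slicer, as for someone to tighten the clamp screws: do not let go. Leave the sauce bottle, the bun and the ramekin where they stand.

Things in the scene. Friction and masses are not known exactly. Their poses are not given: they have to be found in the camera images.
- slicer: White fixed frame, 128 mm high. Origin on the counter under its middle; x to its back, y to its left, z up. Two level yokes 60 (x) x 170 (y) mm: lower z 40 to 52, upper z 104 to 116 mm, on a column at the back (x 30 to 60, 70 wide) and a foot 160 x 76 x 10 mm. Brass-collared bushings (collar 32 mm wide, 4 high) at y = -60 mm, empty, open air below; at y = +60 a rod is already fitted, its head tops at z 128 mm.
- bush_upper (a point): Centre of the mouth of the empty upper bushing, at the top of its brass collar, 120 mm above the counter. Bore 18 mm, 16 mm long (z 104 to 120 mm). The plug sits in it at the start.
- bush_lower (a point): Centre of the lower opening of the empty lower bushing, 40 mm above the counter, straight below bush_upper. Bore 18 mm, 16 mm long (z 40 to 56 mm).
- plug: Loose red plastic plug, 30 g, standing loosely in the upper bushing (no force needed beyond its weight). Round, z up its axis, origin at the centre of its underside: stub 13 mm diameter z 0 to 6, flange 34 mm diameter z 6 to 11, round grip 22 mm diameter z 11 to 41 mm. At the start its origin is 114 mm above the counter, the grip spans 125 to 155 mm.
- tray: Open grey plastic parts tray, fixed, 170 x 170 x 25 mm outside, walls and floor about 4 mm thick. Origin at the centre of its underside on the counter. Empty at the start.
- block: Blue plastic drying block, fixed, 80 x 80 x 60 mm, origin at the centre of its underside on the counter. A 17 mm hole, 48 mm deep, in the middle of its top holds the rod upright.
- rod: Loose guide rod, about 0.15 to 0.25 kg, 165 mm long, standing upright in the block with its tip 12 mm above the counter. Origin at the centre of its tip, z along the rod to its knob: tip tapered from 8 mm to 14 mm diameter over the first 6 mm, steel shaft 14 mm diameter to z = 120 mm, yellow round grip knob 20 mm diameter from z = 120 to 165 mm.
- rod_tip (a point): Centre of the rod's flat lower tip face (the rod's origin).
- rod_knob (a point): Middle of the rod's yellow knob, 142.5 mm from the tip.
- sauce: Bystander: yellow sauce bottle with a red cap, 56 mm diameter, 150 mm high, loose, origin under its base. Leave alone.
- bun: Bystander: round brown bun, 100 mm diameter, 45 mm high, loose, origin under its base. Leave alone.
- ramekin: Bystander: white ramekin, 80 mm diameter, 45 mm high, loose, origin under its base. Leave alone.
Not all that is in view belongs to the job. Of the things like the tray, leave any that is purple or turquoise; of the rest the larger one is meant.

How it is judged:
By the outcome, as a careful person would: the job done as asked, in the order asked, and still so for the second after the job is handed in, while the arm keeps its last pose, push and grip.
It also fails if it takes over 64 s, if anything falls off the work surface, if the arm or the gripper's body presses on something with over 40 N, if the wrist force passes 120 N, or if a joint passes its speed limit or range.

## Working session

There is one attempt and no reset: what is moved stays moved. The work goes in short steps, Python scripts to look and compute and a tool call to move; the robot and the scene stay as the last step left them, time stands still between calls to the robot, and variables do not carry over. Pictures are saved under pics/ and viewed, at most 10 in all, crops included, and the job is handed in when it is done.

Besides the shell and the picture viewer there is one more tool, called after ">>>" as a command line: name --argument value ..., lists and objects as JSON in quotes. servo_tool: Moves the arm, as the interface text tells. Its arguments: {"type":"object","properties":{"commands":{"type":"string"}},"required":["commands"]}

```bash
mkdir -p pics; python3 - <<'E'
from bench import *
import cv2
o=get_obs();print({k:o[k] for k in('time_s','eef_pos','eef_rot','opening')})
for n in("scene","side"):
    cv2.imwrite(f"pics/{n}0.png",cv2.resize(camera(n),(800,600),interpolation=cv2.INTER_CUBIC)); c=calibration(n); print(n,c)
E
```

```text
{'time_s': 0.0, 'eef_pos': array([ 0.21149978, -0.53411281,  0.23039488]), 'eef_rot': array([-8.69190096e-04,  9.82304202e-01,  1.87290413e-01,  1.26542207e-05]), 'opening': 0.9934925530726887}
scene {'fx': 387.31208876423676, 'fy': 387.31208876423676, 'cx': 256.65226983694345, 'cy': 191.38995079050778, 'k1': -0.017405864807754037, 'R': array([[ 0.58898159,  0.8081419 ,  0.0027124 ],
       [ 0.62130843, -0.45066415, -0.64099739],
       [-0.51679447,  0.3792209 , -0.76753827]]), 't': array([-0.18111373, -0.34040443,  1.48192421])}
side {'fx': 409.98291458430384, 'fy': 409.98291458430384, 'cx': 256.2900524571747, 'cy': 186.4322261012149, 'k1': -0.043410407440871046, 'R': array([[-0.90840528, -0.41791026, -0.01228277],
       [-0.26311701,  0.59427084, -0.76000764],
       [ 0.32491429, -0.68716314, -0.64979807]]), 't': array([0.40822113, 0.30057833, 1.03513382])}
```

View pics/scene0.png

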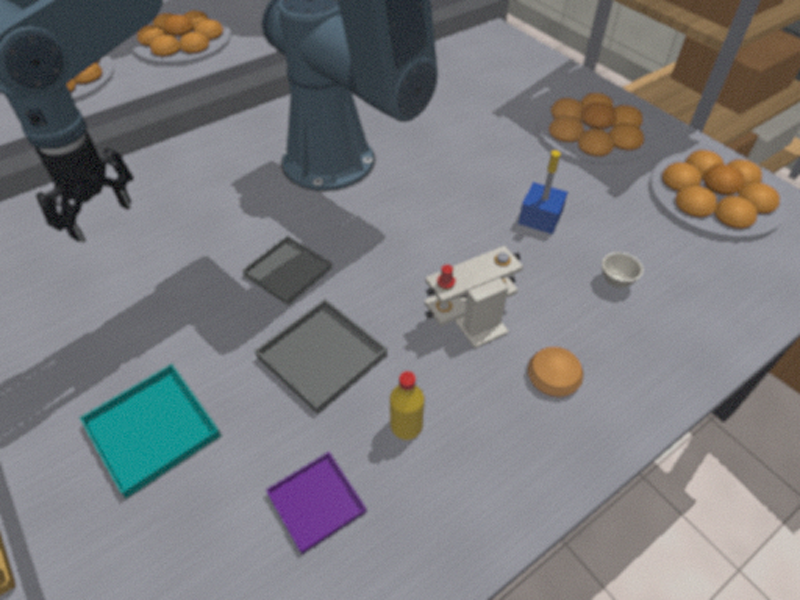

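View pics/side0.png

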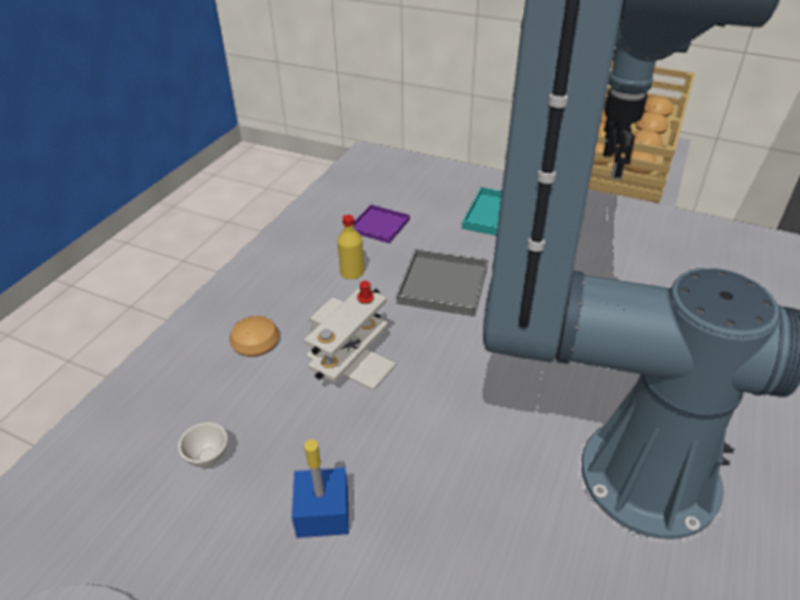

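The scene view shows four trays: small grey (288,270), large grey (321,355), teal (150,430) and purple (316,502). I choose the large grey one. There are two red things: the plug on the slicer (447,272) and the sauce cap (406,380), and I choose the plug. The yellow knob is at (553,160), on the rod in the blue block. One composite close crop will check these.

```bash
cat > h.py <<'E'
from bench import *
import cv2, numpy as np
from scipy.optimize import least_squares
from scipy.spatial.transform import Rotation as Ro
def proj(c,X):
    p=c['R']@np.asarray(X,float)+c['t'];s=p[:2]/p[2];s=s*(1+c['k1']*(s@s))
    return np.array([c['fx']*s[0]+c['cx'],c['fy']*s[1]+c['cy']])
def onz(c,uv,z):
    return least_squares(lambda a:proj(c,[a[0],a[1],z])-uv,[.5,0]).x
def tri(obs):
    return least_squares(lambda X:np.concatenate([proj(c,X)-uv for c,uv in obs]),[.5,0,.1])
E
python3 - <<'E'
from h import *
S=cv2.imread('pics/scene0.png');D=cv2.imread('pics/side0.png')
def cr(n,x0,y0,w,h,W,H): return cv2.resize(camera(n)[y0:y0+h,x0:x0+w],(W,H),interpolation=cv2.INTER_CUBIC)
a=cr('scene',265,150,75,75,400,400)   # slicer
b=cr('side',185,170,75,75,400,400)
c=cr('scene',325,90,40,60,133,200); d=cr('side',180,275,50,75,133,200); e=cr('scene',160,185,100,80,250,200);f=cr('side',245,155,80,64,250,200)
cv2.imwrite('pics/c1.png',np.vstack([np.hstack([a,b]),np.hstack([c,d,e,f,np.zeros((200,34,3),np.uint8)])]))
# coarse, from 800x600 reads
cs,cd=calibration('scene'),calibration('side');k=1.5625
for n,p,q in[('knobtop',(555,153),(312,443)),('plugtop',(447,267),(366,284)),('head',(504,258),(327,334))]:
    r=tri([(cs,np.array(p)/k),(cd,np.array(q)/k)]);print(n,r.x.round(4),r.cost)
for n,p in[('t1',(324,304)),('t2',(257,353)),('t3',(318,410)),('t4',(386,352))]: print(n,onz(cs,np.array(p)/k,.025))
E
```

```text
knobtop [0.4556 0.2738 0.1766] 0.04041352816689837
plugtop [ 0.5564 -0.0845  0.1542] 0.05511613239889635
head [0.5766 0.0327 0.1225] 0.7146151355577736
t1 [ 0.40505995 -0.25348563]
t2 [ 0.43181717 -0.41025746]
t3 [ 0.59535045 -0.38153779]
t4 [ 0.56584417 -0.22172791]
```

View pics/c1.png

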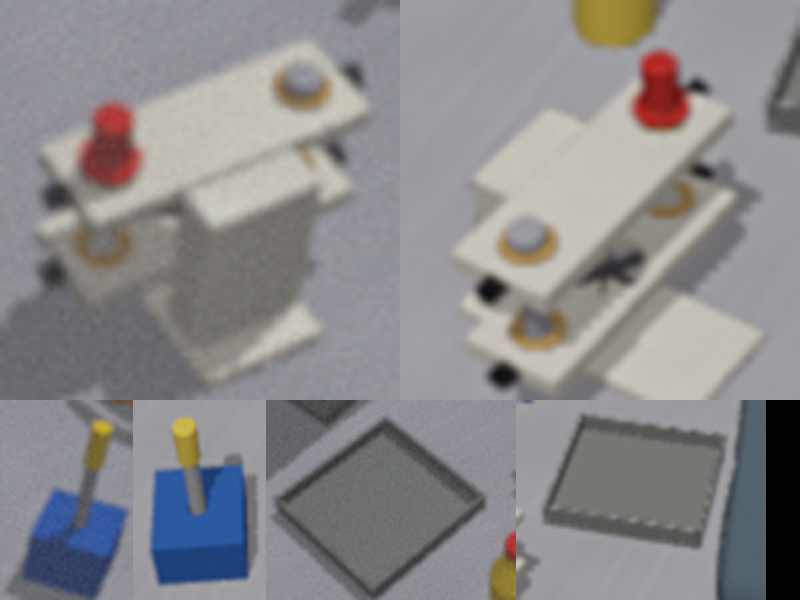

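The crop shows the plug standing in the upper bushing, an upright rod in the block, and the large plain grey tray. The choices are confirmed. Moving toward the plug.

>>> servo_tool --commands "0 0 0.126 0 0 -5 1; 0 0 0.126 0 0 -5 1; 0 0 0.125 0 0 0 1; 0 0 0 29 -37 0 1; 0 0 0 29 -37 0 1"

```text
time_s: 1.02
eef_pos: [0.2699, -0.46, 0.2412]
eef_rot: [-0.0, 1.0, -0.001, 0.0]
wrist_force: [1.2, 0.8, 0.5]
opening: 1.003
grasp_force: 0.0
```

>>> servo_tool --commands "0 0 0 29 -37 0 1; 0 0 0 29 -37 0 1; 0 0 0 29 -37 0 1; 0 0 0 29 -37 0 1; 0 0 0 29 -37 0 1"

```text
time_s: 1.65
eef_pos: [0.4155, -0.2745, 0.2415]
eef_rot: [0.0, 1.0, -0.0, 0.0]
wrist_force: [1.1, -0.7, 0.6]
opening: 0.995
grasp_force: 0.0
```

>>> servo_tool --commands "0 0 0 29 -37 0 1; 0 0 0 29 -37 0 1; 0 0 0 29 -37 0 1; 0 0 0 20 -30 0 1; 0 0 0 0 0 0 1"

```text
time_s: 2.28
eef_pos: [0.5225, -0.1327, 0.2412]
eef_rot: [-0.0, 1.0, 0.002, 0.0]
wrist_force: [0.8, -1.0, 0.1]
opening: 0.999
grasp_force: 0.0
```

```bash
python3 - <<'E'
from h import *
c=calibration('wrist');print(c)
im=camera('wrist');cv2.imwrite('pics/w1.png',cv2.resize(im,(800,600),interpolation=cv2.INTER_CUBIC))
print(proj(c,[.556,-.0845,.155])*1.5625)
E
```

```text
{'fx': 288.61244736594233, 'fy': 288.61244736594233, 'cx': 252.41888280668596, 'cy': 193.70139114683144, 'k1': -0.04054855974855, 'R': array([[ 3.44234925e-03, -9.99992812e-01, -1.58962186e-03],
       [-9.60553299e-01, -3.74861412e-03,  2.78070687e-01],
       [-2.78074647e-01,  5.69700103e-04, -9.60559299e-01]]), 't': array([-0.13412669,  0.46309708,  0.53345713])}
[300.55578172 248.7423921 ]
```

View pics/w1.png

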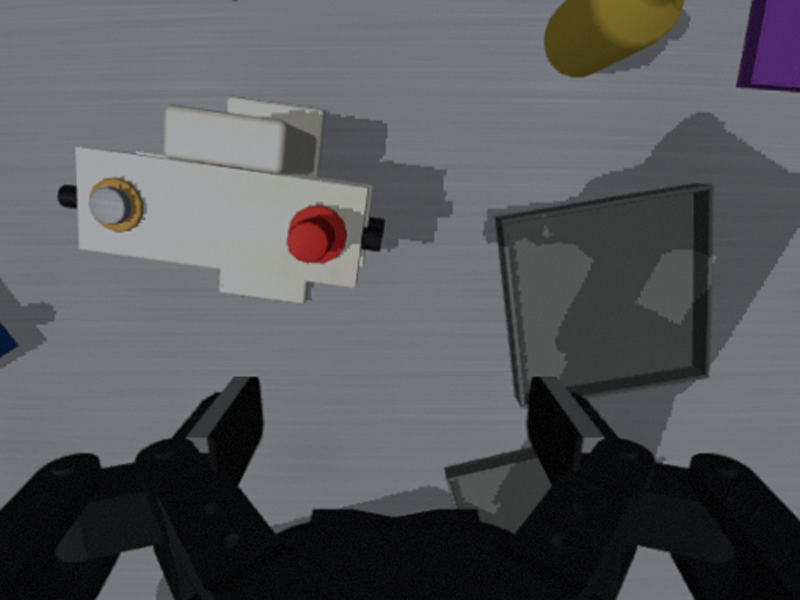

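Wrist view: plug top at about (310,238), flange (317,234), fitted rod's collar (116,205), tray corners (498,217), (712,185), (708,376), (522,404).

```bash
python3 - <<'E'
from h import *
c=calibration('wrist');k=1.5625
for n,p,z in[('top',(310,238),.155),('flange',(317,235),.125),('collar',(116,205),.12),('head',(108,205),.128),('t1',(498,217),.025),('t2',(712,185),.025),('t3',(708,376),.025),('t4',(522,404),.025)]:
    print(n,onz(c,np.array(p)/k,z).round(4))
r=tri([(calibration('scene'),np.array([286.2,171.])),(calibration('side'),np.array([233.75,181.25])),(c,np.array([310,238])/k)]);print(r.x,r.cost,r.fun)
print(get_obs()['eef_pos'])
E
```

```text
top [ 0.5609 -0.0909]
flange [ 0.5584 -0.0894]
collar [0.5755 0.0285]
head [0.5761 0.0282]
t1 [ 0.5595 -0.2151]
t2 [ 0.5861 -0.3832]
t3 [ 0.4221 -0.4123]
t4 [ 0.3955 -0.2475]
[ 0.5605879  -0.09027141  0.15417534] 2.6412151521676837 [-1.0415864   1.67212356 -0.12272364 -0.98580012 -0.60070217  0.23200177]
[ 0.52191647 -0.13391881  0.24118881]
```

>>> servo_tool --commands "0 0 0 18 -22 0 1; 0 0 0 18 -22 0 1; 0 0 0 0 0 30 1; 0 0 0 0 0 30 1; 0 0 0 0 0 0 1"

```text
time_s: 2.95
eef_pos: [0.5555, -0.0912, 0.1789]
eef_rot: [-0.001, 1.0, -0.001, -0.003]
wrist_force: [-0.6, 0.6, -0.3]
opening: 1.0
grasp_force: 0.0
```

```bash
python3 - <<'E'
from h import *
c=calibration('wrist');print(get_obs()['eef_pos'])
im=camera('wrist');cv2.imwrite('pics/w2.png',im)
m=cv2.inRange(cv2.cvtColor(im,cv2.COLOR_BGR2HSV),(0,150,60),(10,255,255))
n,_,s,ce=cv2.connectedComponentsWithStats(m);print([(s[i].tolist(),ce[i].tolist()) for i in range(1,n) if s[i][4]>100])
for z in(.125,.155):print(proj(c,[.5585,-.0892,z]))
E
```

```text
[ 0.55546123 -0.09119269  0.17886283]
[([225, 185, 46, 53, 1451], [247.35492763611302, 211.07856650585802])]
[249.86548648 208.42723453]
[249.3123705  224.54451813]
```

View pics/w2.png

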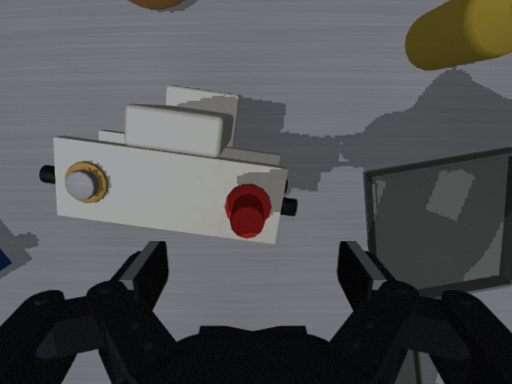

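The top of the plug is at (247.5,221.5) and the flange at (247.5,207), so the plug is at about (0.560,-0.088).

>>> servo_tool --commands "0 0 0 4.5 -3 24 1; 0 0 0 0 0 25 1; 0 0 0 0 0 0 0.2; 0 0 0 0 0 0 0; 0 0 0 0 0 0 0"

```text
time_s: 3.62
eef_pos: [0.5632, -0.0883, 0.1341]
eef_rot: [0.001, 1.0, -0.0, 0.001]
wrist_force: [0.1, -1.2, -0.5]
opening: 0.378
grasp_force: 0.0
```

>>> servo_tool --commands "0 0 0 0 0 0 0; 0 0 0 0 0 0 0; 0 0 0 0 0 0 0; 0 0 0 0 0 0 0"

```text
time_s: 4.12
eef_pos: [0.5632, -0.0882, 0.134]
eef_rot: [0.001, 1.0, -0.0, 0.001]
wrist_force: [-1.3, -0.4, 7.2]
opening: 0.234
grasp_force: 58.6
```

>>> servo_tool --commands "0 0 0 0 0 -15 0; 0 0 0 0 0 -40 0; 0 0 0 -14 45 -20 0; 0 0 0 -14 45 0 0; 0 0 0 -14 45 0 0"

```text
time_s: 4.75
eef_pos: [0.52, -0.2239, 0.2088]
eef_rot: [0.0, 1.0, 0.0, 0.001]
wrist_force: [0.4, -0.1, -1.1]
opening: 0.236
grasp_force: 58.7
```

>>> servo_tool --commands "0 0 0 -14 45 0 0; 0 0 0 -14 46 0 0; 0 0 0 0 0 40 0; 0 0 0 0 0 40 0; 0 0 0 0 0 40 0"

```text
time_s: 5.38
eef_pos: [0.4922, -0.3141, 0.0871]
eef_rot: [0.0, 1.0, -0.0, 0.0]
wrist_force: [0.2, 0.3, 0.2]
opening: 0.232
grasp_force: 58.8
```

>>> servo_tool --commands "0 0 0 0 0 25 0; 0 0 0 0 0 25 0; 0 0 0 0 0 0 0"

```text
time_s: 5.75
eef_pos: [0.491, -0.3126, 0.0359]
eef_rot: [-0.001, 1.0, -0.0, -0.001]
wrist_force: [-1.0, 0.1, 0.0]
opening: 0.238
grasp_force: 58.8
```

>>> servo_tool --commands "0 0 0 0 0 7 0; 0 0 0 0 0 4 0; 0 0 0 0 0 0 0"

```text
time_s: 6.12
eef_pos: [0.4923, -0.3138, 0.0267]
eef_rot: [0.0, 1.0, -0.0, 0.0]
wrist_force: [-0.2, 0.4, -1.3]
opening: 0.233
grasp_force: 58.8
```

>>> servo_tool --commands "0 0 0 0 0 0 0.4; 0 0 0 0 0 0 0.6; 0 0 0 0 0 0 0.6"

```text
time_s: 6.5
eef_pos: [0.4922, -0.3138, 0.0265]
eef_rot: [0.0, 1.0, -0.0, 0.0]
wrist_force: [0.1, 0.4, 0.7]
opening: 0.597
grasp_force: 0.0
```

>>> servo_tool --commands "0 0 0 0 0 -20 0.6; 0 0 0 0 0 -35 0.6; 0 0 0 0 0 -50 1; 0 0 0 0 0 -50 1; 0 0 0 0 0 -40 1"

```text
time_s: 7.12
eef_pos: [0.4926, -0.3141, 0.2254]
eef_rot: [0.001, 1.0, -0.0, 0.001]
wrist_force: [0.5, 0.1, -0.2]
opening: 1.002
grasp_force: 0.0
```

>>> servo_tool --commands "0 0 0 10 -45 -2 1; 0 0 0 10 -45 -2 1; 0 0 0 10 -45 0 1; 0 0 0 10 -45 0 1; 0 0 0 12 -44 0 1"

```text
time_s: 7.75
eef_pos: [0.5445, -0.0883, 0.2271]
eef_rot: [0.0, 1.0, -0.0, 0.001]
wrist_force: [0.0, 0.1, 0.3]
opening: 1.002
grasp_force: 0.0
```

>>> servo_tool --commands "0 0 0 0 0 0 1; 0 0 0 0 0 0 1"

```text
time_s: 8.0
eef_pos: [0.5443, -0.09, 0.2264]
eef_rot: [0.0, 1.0, 0.0, 0.001]
wrist_force: [-0.2, -0.6, -1.0]
opening: 0.997
grasp_force: 0.0
```

```bash
python3 - <<'E'
from h import *
c=calibration('wrist');print(get_obs()['eef_pos'])
im=camera('wrist')
u=proj(c,[.56,-.088,.12]);print(u, proj(c,[.5757,.0285,.12]))
x,y=int(u[0]),int(u[1]);print(x-50,y-40)
a=cv2.resize(im[y-40:y+40,x-50:x+50],(600,480),interpolation=cv2.INTER_CUBIC)
cv2.imwrite('pics/w3.png',a);cv2.imwrite('pics/w3full.png',im)
E
```

```text
[ 0.54428595 -0.09003986  0.22635252]
[250.12366337 175.72948226] [116.83610687 158.27038761]
200 135
```

View pics/w3.png

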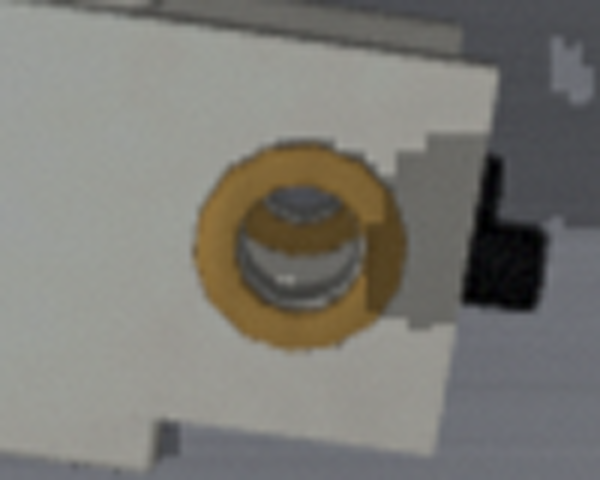

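Collar centre is at crop (301,246), i.e. full picture (249.8,175.6). That matches (0.560,-0.088). On to the rod.

>>> servo_tool --commands "0 0 0 -10 -40 -15 1; 0 0 0 -14 -46 0 1; 0 0 0 -14 -46 0 1; 0 0 0 -14 -46 0 1; 0 0 0 -14 -46 0 1"

```text
time_s: 8.68
eef_pos: [0.4781, 0.1342, 0.2407]
eef_rot: [0.0, 1.0, -0.001, 0.0]
wrist_force: [-0.5, 0.7, 0.1]
opening: 1.001
grasp_force: 0.0
```

>>> servo_tool --commands "0 0 0 -14 -46 0 1; 0 0 0 -14 -46 0 1; 0 0 0 -15 -45 0 1; 0 0 0 0 0 0 1; 0 0 0 0 0 0 1"

```text
time_s: 9.3
eef_pos: [0.4358, 0.2702, 0.2404]
eef_rot: [0.0, 1.0, -0.001, 0.0]
wrist_force: [0.2, -0.9, -0.2]
opening: 0.996
grasp_force: 0.0
```

```bash
python3 - <<'E'
from h import *
c=calibration('wrist');print(get_obs()['eef_pos'])
im=camera('wrist');cv2.imwrite('pics/w4.png',im)
print(proj(c,[.456,.274,.177]),proj(c,[.456,.274,.06]))
E
```

```text
[0.43581461 0.27017904 0.24037408]
[247.22498493 182.46112907] [249.09404686 157.41316693]
```

View pics/w4.png

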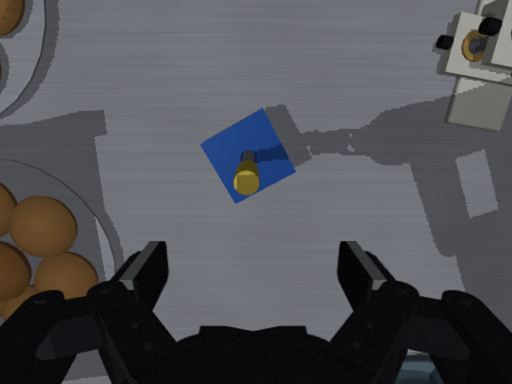

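Knob top is at (246.5,182.5), as predicted, so the rod is at (0.456,0.2745) and upright.

>>> servo_tool --commands "0 0 0 20 -4.5 0 1; 0 0 0 0 0 35 1; 0 0 0 0 0 35 1; 0 0 0 0 0 32 1; 0 0 0 0 0 0 1"

```text
time_s: 9.98
eef_pos: [0.454, 0.2736, 0.1359]
eef_rot: [0.001, 1.0, -0.001, -0.003]
wrist_force: [-0.3, 0.4, -0.1]
opening: 0.999
grasp_force: 0.0
```

>>> servo_tool --commands "0 0 0 2 0 0 0; 0 0 0 0 0 0 0; 0 0 0 0 0 0 0; 0 0 0 0 0 0 0; 0 0 0 0 0 0 0"

```text
time_s: 10.6
eef_pos: [0.4579, 0.2759, 0.1393]
eef_rot: [-0.0, 1.0, 0.0, 0.001]
wrist_force: [-0.2, -0.6, 6.1]
opening: 0.223
grasp_force: 58.3
```

>>> servo_tool --commands "0 0 0 0 0 0 0; 0 0 0 0 0 0 0; 0 0 0 0 0 0 0"

```text
time_s: 10.98
eef_pos: [0.4579, 0.2759, 0.1393]
eef_rot: [-0.0, 1.0, 0.0, 0.001]
wrist_force: [-0.6, -0.4, 6.1]
opening: 0.214
grasp_force: 58.3
```

>>> servo_tool --commands "0 0 0 0 0 -15 0; 0 0 0 0 0 -20 0; 0 0 0 0 0 -30 0; 0 0 0 0 0 -40 0; 0 0 0 0 0 -30 0"

```text
time_s: 11.6
eef_pos: [0.4572, 0.276, 0.2755]
eef_rot: [-0.0, 1.0, -0.0, 0.001]
wrist_force: [0.8, 0.1, -1.1]
opening: 0.216
grasp_force: 58.7
```

>>> servo_tool --commands "0 0 0 10 40 -8 0; 0 0 0 13 46 0 0; 0 0 0 13 46 0 0; 0 0 0 13 46 0 0; 0 0 0 13 46 0 0"

```text
time_s: 12.22
eef_pos: [0.5191, 0.0505, 0.2818]
eef_rot: [-0.0, 1.0, 0.0, 0.0]
wrist_force: [0.9, 0.2, -1.2]
opening: 0.217
grasp_force: 58.9
```

>>> servo_tool --commands "0 0 0 13 46 0 0; 0 0 0 14 46 0 0; 0 0 0 14 46 0 0; 0 0 0 0 0 0 0; 0 0 0 0 0 0 0"

```text
time_s: 12.85
eef_pos: [0.5598, -0.0858, 0.2812]
eef_rot: [-0.0, 1.0, -0.0, -0.0]
wrist_force: [0.3, 0.1, -1.9]
opening: 0.219
grasp_force: 59.1
```

```bash
python3 - <<'E'
from h import *
p=get_obs()['eef_pos'];print(p)
out=[]
for n in('wrist','scene','side'):
    c=calibration(n);im=camera(n);cv2.imwrite(f'pics/{n}5.png',im)
    t=np.array([p[0]-.0015,p[1],p[2]-.1273]);kn=t+[0,0,.165]
    print(n,'tip',proj(c,t),'knobtop',proj(c,kn),'bush',proj(c,[.56,-.088,.12]))
    u=proj(c,[.56,-.088,.14]).astype(int)
    x,y=u-[26,40] if n!='wrist' else u-[33,50]
    w,h=(52,80) if n!='wrist' else (66,100)
    print(x,y,w,h);out.append(cv2.resize(im[y:y+h,x:x+w],(266 if n=='wrist' else 266,400),interpolation=cv2.INTER_CUBIC))
cv2.imwrite('pics/c5.png',np.hstack(out))
E
```

```text
[ 0.55976334 -0.08577562  0.28123342]
wrist tip [252.69434285 188.2076342 ] knobtop [252.20397169 290.71245937] bush [254.79608637 178.4477938 ]
221 132 66 100
scene tip [285.9142059  171.49657333] knobtop [290.1315206 124.0716416] bush [284.93422328 180.59872432]
259 135 52 80
side tip [233.63832571 181.45399495] knobtop [230.60695803 132.87354364] bush [234.01502923 189.75929975]
207 144 52 80
```

View pics/c5.png

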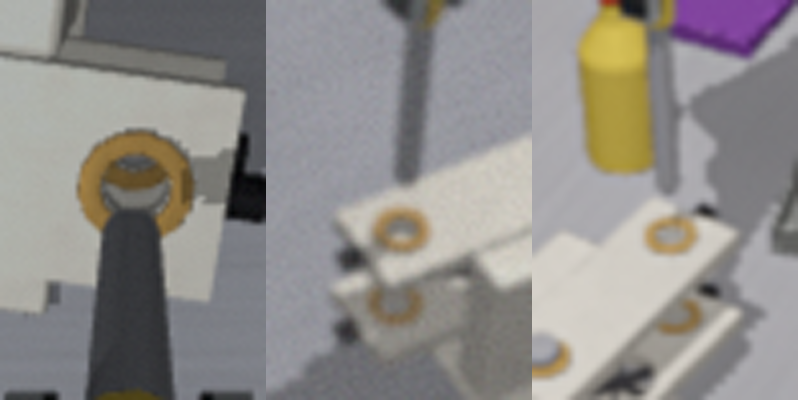

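Scene tip (286.1,171.4), bush (285.4,180.8). Side tip (233.6,182.2), bush (234.1,190.8). Wrist tip (253.7,~188), bush (254.5,178). All agree with the model: shift by about +1.5 mm in x and -2 mm in y, then descend.

>>> servo_tool --commands "0 0 0 1.5 2 0 0; 0 0 0 0 0 10 0; 0 0 0 0 0 15 0; 0 0 0 0 0 4 0; 0 0 0 0 0 0 0"

```text
time_s: 13.62
eef_pos: [0.5613, -0.0881, 0.2514]
eef_rot: [-0.0, 1.0, -0.0, -0.001]
wrist_force: [-0.5, 0.6, -1.2]
opening: 0.215
grasp_force: 59.1
```

```bash
python3 - <<'E'
from h import *
p=get_obs()['eef_pos'];print(p, get_obs()['eef_rot'])
out=[]
for n in('wrist','scene','side'):
    c=calibration(n);im=camera(n)
    t=np.array([p[0]-.0015,p[1],p[2]-.1273])
    print(n,'tip',proj(c,t),'mid',proj(c,t+[0,0,.1]),'bush',proj(c,[.56,-.088,.12]))
    u=proj(c,[.56,-.088,.135]).astype(int)
    x,y=u-[20,30]
    print(x,y);out.append(cv2.resize(im[y:y+60,x:x+40],(266,399),interpolation=cv2.INTER_CUBIC))
cv2.imwrite('pics/c6.png',np.hstack(out))
E
```

```text
[ 0.56127256 -0.08812571  0.25141903] [-2.68447589e-04  9.99999681e-01 -1.34523995e-04 -7.39841359e-04]
wrist tip [252.65666387 188.12085747] mid [252.49814631 229.27677954] bush [252.53262006 186.79974048]
232 160
scene tip [284.93465868 179.57553812] mid [287.23491648 153.51744976] bush [284.93422328 180.59872432]
265 146
side tip [234.0368358 188.6894649] mid [232.3189264  161.30001472] bush [234.01502923 189.75929975]
213 155
```

View pics/c6.png

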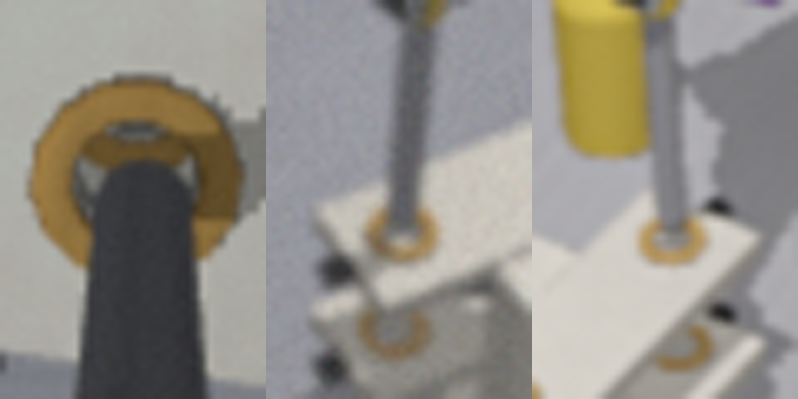

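The tip is centred in the bore to within about 1 mm, sitting slightly toward -y in the wrist view. I'll correct by 0.6 mm and go down gently, watching the force.

>>> servo_tool --commands "0 0 0 0 -0.6 4 0; 0 0 0 0 0 5 0; 0 0 0 0 0 5 0; 0 0 0 0 0 5 0; 0 0 0 0 0 0 0"

```text
time_s: 14.4
eef_pos: [0.5613, -0.0875, 0.2326]
eef_rot: [-0.0, 1.0, -0.0, -0.001]
wrist_force: [0.0, -0.7, -0.8]
opening: 0.217
grasp_force: 59.1
```

>>> servo_tool --commands "0 0 0 0 0 5 0; 0 0 0 0 0 6 0; 0 0 0 0 0 6 0; 0 0 0 0 0 6 0; 0 0 0 0 0 0 0"

```text
time_s: 15.02
eef_pos: [0.5613, -0.0875, 0.2095]
eef_rot: [-0.0, 1.0, -0.0, -0.001]
wrist_force: [1.4, -0.3, -0.7]
opening: 0.217
grasp_force: 59.1
```

>>> servo_tool --commands "0 0 0 0 0 7 0; 0 0 0 0 0 7 0; 0 0 0 0 0 7 0; 0 0 0 0 0 5 0; 0 0 0 0 0 0 0"

```text
time_s: 15.65
eef_pos: [0.5613, -0.0875, 0.1836]
eef_rot: [-0.0, 1.0, -0.0, -0.001]
wrist_force: [0.3, 0.2, -1.7]
opening: 0.214
grasp_force: 59.1
```

>>> servo_tool --commands "0 0 0 0 0 5 0; 0 0 0 0 0 5 0; 0 0 0 0 0 0 0"

```text
time_s: 16.02
eef_pos: [0.5613, -0.0875, 0.1737]
eef_rot: [-0.0, 1.0, -0.0, -0.0]
wrist_force: [0.2, -0.3, -1.1]
opening: 0.217
grasp_force: 59.1
```

>>> servo_tool --commands "0 0 0 0 0 6 0; 0 0 0 0 0 6 0; 0 0 0 0 0 6 0; 0 0 0 0 0 6 0; 0 0 0 0 0 0 0"

```text
time_s: 16.65
eef_pos: [0.5612, -0.0875, 0.1495]
eef_rot: [-0.0, 1.0, -0.0, -0.001]
wrist_force: [-0.7, 0.5, -1.7]
opening: 0.223
grasp_force: 59.1
```

```bash
python3 - <<'E'
from h import *
o=get_obs();print(o['eef_pos'],o['wrist_force'],o['torque'])
out=[]
for n,X,s in(('wrist',[.56,-.088,.12],(66,100)),('scene',[.56,-.088,.08],(52,80)),('side',[.56,-.088,.08],(52,80)),('scene',[.49,-.315,.01],(100,100))):
    c=calibration(n);im=camera(n);u=proj(c,X).astype(int);x,y=u-np.array(s)//2
    out.append(cv2.resize(im[y:y+s[1],x:x+s[0]],(int(400*s[0]/s[1])*3//4,300),interpolation=cv2.INTER_CUBIC))
cv2.imwrite('pics/c7.png',np.hstack(out)[:,:800]);print(np.hstack(out).shape)
E
```

```text
[ 0.56122835 -0.08748086  0.14949206] [-0.73960607  0.47147489 -1.71526968] [0.02791309 0.02271726 0.00353341]
(300, 888, 3)
```

View pics/c7.png

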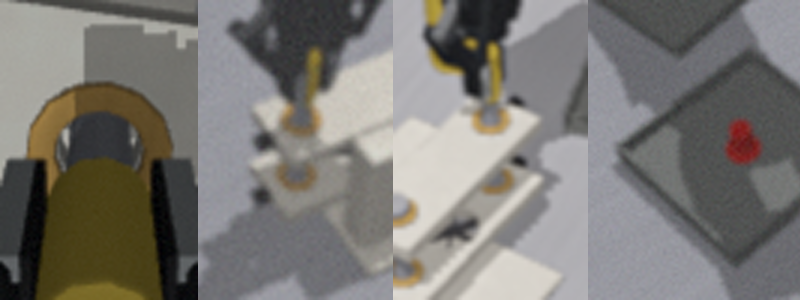

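The last crop shows the rod through both collars with the knob still in the gripper, and almost no wrist force. The plug stands in the large grey tray. The tip is about 22 mm above the counter and 18 mm below the lower bushing.

```bash
python3 -c "
from bench import *
print(hand_in())"
```

```text
the job is handed in; nothing more can be done
None
```

The job is handed in at about 17 s of the 64 s allowed: the plug is in the large grey tray, and the rod is through both bushings, still held upright in the gripper with its tip about 22 mm above the counter (worked out from the arm pose) and under 2 N of wrist force.

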